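Refit the clean-out cover of a dust duct and hold it down on its seal

TASK

Close the clean-out box of the dust duct. First turn the brass quarter-turn button on its rim until it lies straight across the box, so that it will line up with the slot in the blue cover; then lift the cover by its black handle, lower it over the button and the locating pin, and press it down firmly until the rubber seal is squashed and the cover is fully home on the frame. Finish while still holding it pressed down like that, so that I can lock the button over it; leave the screwdriver, the tin and the tape roll alone.

Things in the scene. Friction and masses are not known exactly. Their poses are not given: they have to be found in the camera images.
- duct_box: Galvanised clean-out box fixed to the bench, 240 (its x) x 160 (y) x 100 mm high, an 80 mm round spigot sticking out 34 mm at each x end. Origin: centre of its underside, z up. Its open top is a frame, face at z = 100 mm, with a stop lip near the outer edge up to z = 104 mm. Brass button on it at x = +92 mm, locating pin at x = -92 mm (both y = 0).
- pin_tip (a point): Tip of the fixed upright steel locating pin, 130 mm above the bench, at x = -92 mm, y = 0 of the box. The pin is 8 mm in diameter; its last 10 mm taper to 3 mm.
- turn_button (a joint): Angle of the brass button, rad, counterclockwise from above. 0: its head lies across the box (along the box's y), in line with the cover's slot; pi/2: along the box's x. Turns from -1.65 to 1.65 with 0.06 N m friction, no stop at 0, stays where left; starts between 0.7 and 1.4. Head: rounded oblong 34 long, 12 wide, 111 to 121 mm above the bench, with a thumb wing on top.
- button_grip (a point): Centre of the button's upright thumb wing, on its turning axis, 131 mm above the bench; the wing is 27 mm long, 10 mm wide, from 121 to 142 mm above the bench. Axes are the button's own: x across the width (the line to pinch along), y along the length. Keep fingertips above 109 mm: the seal lies close by.
- cover_handle (a point): Centre of the grip bar of the loose cover's black bridge handle; axes are the cover's. Bar along y, 14 mm wide (x), 14 high, 100 long, on two legs; 37 mm above the cover's upper face, 41 mm above its underside, over its centre of mass. With the cover fully home it stands 145 mm above the bench over the box's centre, axes as the box's.
- cover_under (a point): Centre of the underside of the blue cover, axes the cover's. A flat plate 230 (x) x 150 (y) x 4 mm, 0.29 to 0.45 kg, lying on the bench handle up. At x = +92 mm a slot for the button, 20 (x) x 45 mm (y); at x = -92 mm a round 13 mm hole for the pin; so its +x end goes over the button.
- seat (a point): Point fixed to the box where the centre of the cover's underside lies when the cover is fully home: over the box's centre, 104 mm above the bench; axes the box's.
- seal (a joint): How far the black rubber seal round the box's opening is squashed, m: 0 free (its top 108 mm above the bench), 0.004 when the cover is fully home on the lip. It pushes up with 3 N at first, evenly rising to 15 N at 4 mm: the cover's weight hardly squashes it, some 12 N more push it home, and it lifts the cover again when let go.
- screwdriver_1: Bystander: screwdriver with a red handle, 200 mm long, lying on the bench.
- screw_tin: Bystander: open grey tin, 82 mm wide, 57 mm high.
- tape_roll: Bystander: roll of masking tape, 96 mm wide, 24 mm high, lying flat.

How it is judged (in metres and radians):
On the way, in this order (a step that is already met when the one before it is completed fails the run):
1. the button is turned across the box, within 0.15 rad (value of joint turn_button between -0.15 and 0.15 rad), for 0.2 s.
2. the cover is down over the button and the pin (horizontal distance between cover_under and seat below 0.006 m and z of cover_under in the frame of seat below 0.0065 m), for 0.1 s.
At the end, for the whole second after the job is handed in: Cover over button and pin, centred within 6 mm, level within 0.02 and square within 0.06 rad, underside within 1.5 mm of fully home, seal squashed over 3 mm, button across the box within 0.3 rad, fingers pressing on the cover with over 3 N, all through the last second (value of joint seal above 0.003 m and horizontal distance between cover_under and seat below 0.006 m and z of cover_under in the frame of seat between -0.002 and 0.0015 m and angle between cover_under's own z axis and vertical below 0.02 rad and angle between the x axis of cover_under and the x axis of seat, either way round below 0.06 rad and value of joint turn_button between -0.3 and 0.3 rad and contact force between the fingers and cover above 3 N); the arm keeps its last pose, push and grip.
It fails at once if the screwdriver, the tin or the tape roll is moved more than 30 mm (distance of any of screwdriver_1, screw_tin, tape_roll from where it was at the start of the episode above 0.03 m).
It also fails if it takes over 54 s, if anything falls off the work surface, if the arm or the gripper's body presses on something with over 40 N, if the wrist force passes 120 N, or if a joint passes its speed limit or range.

ROBOT

A 6-joint arm with a two-finger parallel gripper is mounted at the origin on a cart in front of the work surface, level with it; the furniture and walls round the work are solid. World frame = base frame: x ahead of the robot, y to its left, z up, the work surface at z = 0. Lengths are in m, angles in degrees, forces in N, time in s.
With the tool pointing down it reaches from about 0.4 to 0.825 m from the base axis. Payload 7 kg.
Tool frame: the origin (TCP) lies at the very end of the fingers, on their centre line; the grasp point (between the pads) lies 19 mm behind it; z points along the fingers, y is the line along which they close (so a half turn about z gives the same grasp; the last joint's range is limited). The gripper opens to 88 mm and grips with 3 to 60 N. Pads are 19 mm wide; open, the fingers measure 130 mm over their backs; the gripper's body (78 mm by 193 mm) begins 47 mm behind the grasp point.
Start: joints at [81.538, 20.546, 0.682, 0, -70.136, -16.507], TCP at [0.285, 0.612, 0.203] pointing down, gripper open.
Joint ranges: [-176.03, 176.03], [-82.01, 121.73], [-58.28, 71.71], [-173.87, 95.51], [-174.79, -0.11], [-173.66, 173.66]. Speed limits (degrees/s): [136.94, 136.94, 172.46, 180, 180, 180].

INTERFACE

Orientations are given as [roll, pitch, yaw] about the fixed x, y, z axes, in that order (R = Rz(yaw) Ry(pitch) Rx(roll)).
In Python, from plant import r gives the robot as it stands. The module is installed in compiled form; this text tells all that it offers.
- The arm moves only by the tool jog_arm, never from a script. Its arguments are lists of equal length, an entry for each row: "travel": the shift along the tool's x, y, z each as a share of 50 cm, from -1 to 1, a list of three; "dr": the turn, a rotation vector about the tool's x, y, z each as a share of 360 degrees, from -1 to 1, a list of three; "claw": the opening, from 0 (shut) to 1 (fully open). A call has exactly 10 rows; each row is the pose to reach, as a shift and turn from the pose commanded when the call began, along the tool's axes at that moment, turning the shorter way round; what a row does not reach only later rows make up. A row lasts 1/8 s, in which the tool goes at most 62.5 mm and 10.7 degrees, less where a joint would pass 70% of its speed; a pose out of reach is approached as far as the arm can. A call with a number of a shift or a turn outside -1 to 1 is refused whole. A call with a gripper value outside its range is refused whole. The fingers move at their own pace and stop on an object; "newtons" is the grip in N (left out, the last holds). Time passes only in rows, so rows that repeat a pose let the fingers close, or fill a call up. It gives the time, the measured TCP pose, the force, the opening and the grip force at its end, in the units of the state.
- r.get_state(): the state, without advancing time (a new reading comes with each control period).
- r.capture(name): name is "side" or "top" or "wrist"; returns a dict with "pixels" (400x640x3 uint8, red, green, blue), "range_z" (400x640 float32, m along the optical axis (not along the pixel's ray), 0 where there is no reading), "fx", "fy", "cx", "cy" (pixels), "position" and "attitude" of the camera in the world; the wrist camera has in their place "hand_eye" (4x4, takes a point from camera to tool coordinates, whose origin is the TCP and whose axes are the flange's). Camera axes: x right, y up, looking along -z (the intrinsics and any distortion apply to the point x, -y, -z); pixel columns grow to the right and rows downward; lengths in m; the calibration is good to about 2 mm. A picture is of the moment at which its call begins: read the wrist's pose just before it.
- r.close_job(): hands the job in; it is judged then, once.
Trained networks look in the newest picture that a camera, given by its name, has taken for a name from the list of things; names that differ only in an ending like _2 or _b are one class to them, and where a whole thing is asked for, a point or a joint stands for the part that bears it (a point fixed in the world has none). Each returns a list of dicts, best first, with "conf" (0 to 1); they miss things now and then, are a little off and sometimes report something else, mostly with a low value. They report only what shows in the picture. A call takes as long as a camera call.
- r.boxes_of(name, camera): "extent" ([left, top, right, bottom] in pixels, round what is visible of it).
- r.regions_of(name, camera): "pixels" (400x640 bool, what is visible of it) and "extent" ([left, top, right, bottom] in pixels, round what is visible of it).
- r.tip_of(name, camera): "at" ([column, row] in pixels: a listed point, or the origin of a listed thing).
The state is a dict: "time_s": time; "joints": joint angles; "qd": joint speeds; "joint_torque": joint torques, N m; "tcp_pos": TCP position; "eef_rot": TCP orientation; "contact_force": force on the tool from outside, world axes, zero at the start; "moment": the same for the moment, N m; "gripper_width": finger opening in m; "gripper_force": force on a finger pad.
Only numpy, scipy, OpenCV 4.12 (cv2) and the standard library are available. Lean on these libraries where they do the work, as an engineer would, in place of code of your own. Each camera call takes 0.05 s, during which the arm holds its last target. There are 200 camera calls.

## Working session

There is one attempt and no reset: what is moved stays moved. The work goes in short steps, Python scripts to look and compute and a tool call to move; the robot and the scene stay as the last step left them, time stands still between calls to the robot, and variables do not carry over. Pictures are saved under pics/ and viewed, at most 10 in all, crops included, and the job is handed in when it is done.

Besides the shell and the picture viewer there is one more tool, called after "Emit:" by a JSON object that holds its "api" and its "payload". jog_arm: Moves the arm, as the interface text tells. Its arguments: {"type":"object","properties":{"travel":{"type":"array"},"dr":{"type":"array"},"claw":{"type":"array"},"newtons":{"type":"number"}},"required":["travel","dr","claw"]}

```bash
mkdir -p pics
cat > h.py <<'E'
import numpy as np, cv2
from scipy.spatial.transform import Rotation as R
from plant import r
def T_tool(s=None):
    s=s or r.get_state(); T=np.eye(4); T[:3,:3]=R.from_euler('xyz',s['eef_rot'],degrees=True).as_matrix(); T[:3,3]=s['tcp_pos']; return T
def cap(name):
    s=r.get_state(); c=r.capture(name)
    if name=='wrist': c['T']=T_tool(s)@np.array(c['hand_eye'])
    else:
        T=np.eye(4); a=np.array(c['attitude'],float)
        T[:3,:3]=a if a.shape==(3,3) else (R.from_euler('xyz',a,degrees=True).as_matrix() if a.size==3 else R.from_quat(a).as_matrix())
        T[:3,3]=c['position']; c['T']=T
    return c
def ray(c,u,v):
    d=np.array([(u-c['cx'])/c['fx'],-(v-c['cy'])/c['fy'],-1.]); return c['T'][:3,3],c['T'][:3,:3]@d
def atz(c,u,v,z):
    o,d=ray(c,u,v); return o+d*(z-o[2])/d[2]
def cloud(c):
    v,u=np.mgrid[:400,:640]; Z=c['range_z']
    p=np.stack([(u-c['cx'])/c['fx']*Z,-(v-c['cy'])/c['fy']*Z,-Z],-1)
    return p@c['T'][:3,:3].T+c['T'][:3,3]
def save(c,n): cv2.imwrite('pics/'+n+'.png',c['pixels'][:,:,::-1])
E
python3 - <<'E'
from h import *
print(r.get_state())
for n in ['top','side']:
    c=cap(n); save(c,n); print(n,{k:c[k] for k in c if k not in('pixels','range_z','T')})
    P=cloud(c)
    for k in ['duct_box','pin_tip','button_grip','cover_handle','cover_under','screwdriver_1','screw_tin','tape_roll']:
        t=r.tip_of(k,n)
        for d in t[:1]:
            u,v=np.round(d['at']).astype(int); print(k,round(d['conf'],2),d['at'],P[min(v,399),min(u,639)].round(3))
E
```

```text
{'time_s': 0.0, 'joints': array([ 8.15375679e+01,  2.05917664e+01,  6.33857740e-01, -2.07459514e-02,
       -7.01362801e+01, -1.65048698e+01]), 'qd': array([ 0.0060147 , -0.0300961 , -0.11678816,  0.11357837, -0.05427606,
       -0.06076361]), 'joint_torque': array([-3.92526545e-04, -5.82717705e+01,  2.93058264e+01,  6.99741304e+00,
        6.99909084e-03, -1.47222440e-04]), 'tcp_pos': array([0.28473998, 0.6114159 , 0.20251766]), 'eef_rot': array([ 1.79904151e+02, -8.06253587e-03, -2.49743604e+01]), 'contact_force': array([ 0.04635139, -0.03311066, -0.46706816]), 'moment': array([0.01638588, 0.030222  , 0.04305853]), 'gripper_force': 0.0, 'gripper_width': 0.08747905667080141}
top {'fx': 373.3024134575347, 'fy': 373.3024134575347, 'cx': 321.65298759871166, 'cy': 194.2512763996245, 'position': array([0.30833647, 0.03055272, 1.25573352]), 'attitude': array([ 10.68108969,  -1.54301624, -91.09070907])}
duct_box 0.79 [284.7, 207.6] [0.498 0.117 0.008]
pin_tip 0.91 [281.0, 230.1] [0.415 0.123 0.103]
button_grip 0.52 [278.5, 175.2] [0.582 0.13  0.132]
cover_handle 0.78 [365.7, 211.6] [ 0.475
[... 180 characters left out ...]
pe_roll 0.88 [436.3, 183.7] [ 0.575 -0.404  0.003]
side {'fx': 516.4178083965592, 'fy': 516.4178083965592, 'cx': 321.63467998320186, 'cy': 205.50451901925715, 'position': array([0.36594189, 1.52749261, 1.07434415]), 'attitude': array([  57.7615921 ,   -0.57829744, -173.60970059])}
duct_box 0.91 [325.8, 251.6] [0.49  0.199 0.055]
pin_tip 0.56 [351.1, 221.8] [0.418 0.085 0.102]
button_grip 0.59 [296.5, 217.6] [0.597 0.132 0.134]
cover_handle 0.93 [338.6, 201.7] [ 0.475 -0.127  0.046]
cover_under 0.93 [339.6, 208.5] [ 0.468 -0.098  0.038]
screwdriver_1 0.88 [289.6, 316.9] [0.562 0.481 0.033]
screw_tin 0.9 [276.4, 215.1] [ 0.695 -0.013  0.043]
tape_roll 0.56 [319.3, 170.8] [ 0.588 -0.448 -0.001]
```

View pics/top.png

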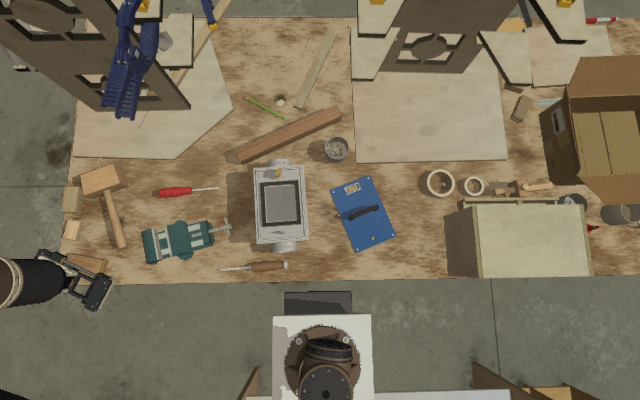

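View pics/side.png

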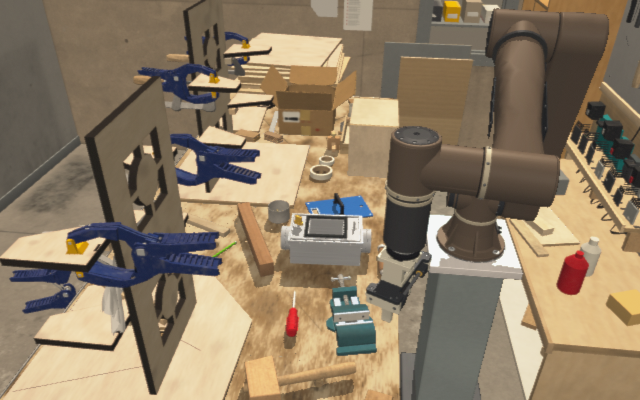

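The top view shows the box at (280,205) with its button at the far end (279,175). The blue cover is at (362,213) with its slot end uncertain, and the tin sits close by at (336,150). Next I move above the box for a close look.

```bash
cat >> h.py <<'E'
def plan(cp,cr,tp,tr):
    "commanded pose -> target, in move units"
    A=R.from_euler('xyz',cr,degrees=True); B=R.from_euler('xyz',tr,degrees=True)
    t=A.inv().apply(np.array(tp)-cp)/0.5; d=(A.inv()*B).as_rotvec(degrees=True)/360
    print('travel',t.round(4),'dr',d.round(4),'mm',np.linalg.norm(t)*500,'deg',np.linalg.norm(d)*360)
E
python3 -c "
from h import *
plan([.285,.612,.203],[180,0,-25],[.45,.10,.36],[180,0,-25])
plan([.285,.612,.203],[180,0,-25],[.36,.4,.36],[180,0,-25])
print(r.capture('wrist')['hand_eye'])"
```

```text
travel [ 0.7318  0.7886 -0.314 ] dr [0. 0. 0.] mm 560.3730900034369 deg 0.0
travel [ 0.3151  0.3209 -0.314 ] dr [0. 0. 0.] mm 274.2590016754236 deg 0.0
[[ 8.13300890e-04  9.62001934e-01  2.73041419e-01  7.38749236e-02]
 [ 9.99999510e-01 -9.36625337e-04  3.21324489e-04  9.01652906e-04]
 [ 5.64852291e-04  2.73041024e-01 -9.62002225e-01 -1.80871129e-01]
 [ 0.00000000e+00  0.00000000e+00  0.00000000e+00  1.00000000e+00]]
```

Emit:
{"api": "jog_arm", "payload": {"travel": [[0.12,0.12,-0.25],[0.24,0.24,-0.3],[0.35,0.36,-0.3],[0.46,0.48,-0.3],[0.56,0.59,-0.3],[0.66,0.7,-0.3],[0.76,0.77,-0.3],[0.8,0.78,-0.3],[0.8,0.78,-0.3],[0.8,0.78,-0.3]], "dr": [[0,0,0],[0,0,0],[0,0,0],[0,0,0],[0,0,0],[0,0,0],[0,0,0],[0,0,0],[0,0,0],[0,0,0]], "claw": [1,1,1,1,1,1,1,1,1,1]}}

```text
time_s: 2.2
tcp_pos: [0.4834, 0.0871, 0.3541]
eef_rot: [-180.0, -0.0, -25.0]
contact_force: [0.5, 1.4, 0.1]
gripper_width: 0.0878
gripper_force: 0.0
```

Run:
```python
from h import *
s=r.get_state();print(s['time_s'],s['tcp_pos'],s['eef_rot'],s['joints'])
c=cap('wrist'); save(c,'w1'); print(c['fx'],c['fy'],c['cx'],c['cy'])
P=cloud(c)
for k,z in [('pin_tip',.13),('button_grip',.131),('cover_handle',.041),('seat',.104),('duct_box',.05)]:
    for d in r.tip_of(k,'wrist')[:1]:
        u,v=d['at']; print(k,round(d['conf'],2),d['at'],atz(c,u,v,z).round(4),P[min(int(v),399),min(int(u),639)].round(3))
np.savez('w1.npz',P=P,img=c['pixels'])
```

```text
2.2 [0.48343616 0.08709988 0.354075  ] [-1.79952869e+02 -4.06302078e-02 -2.50339940e+01] [ 3.32048627e+01 -9.17394771e-01 -6.50501263e+00  9.78465423e-03
 -8.43509224e+01  3.17602021e+01]
350.1005078987884 350.1005078987884 316.5928441829643 193.7042981035396
pin_tip 0.9 [316.7, 226.6] [0.4078 0.1216 0.13  ] [0.398 0.127 0.1  ]
button_grip 0.93 [237.8, 88.0] [0.5932 0.1314 0.131 ] [0.592 0.13  0.143]
cover_handle 0.71 [474.0, 75.4] [ 0.4836 -0.1457  0.041 ] [ 0.485 -0.144  0.045]
seat 0.86 [282.1, 158.8] [0.4985 0.1269 0.104 ] [0.488 0.143 0.005]
duct_box 0.77 [289.2, 148.9] [0.5004 0.1207 0.05  ] [0.497 0.126 0.007]
```

View pics/w1.png

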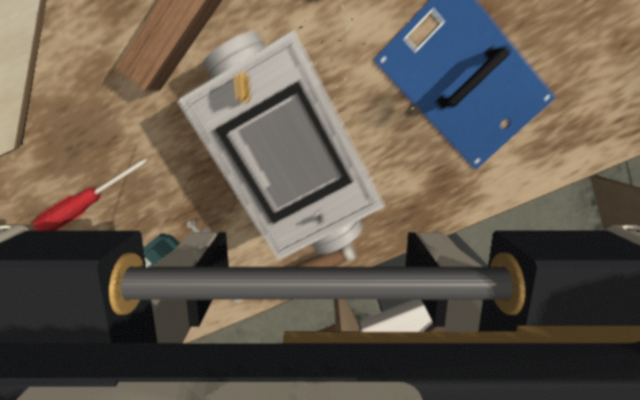

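The wrist view shows the box with the pin at (317,227) and the button at (240,88). The cover's slot is at (424,30), its handle at (474,77) and its hole at (505,124), so the slot faces the same way as the button end.

Run:
```python
from h import *
D=np.load('w1.npz');P=D['P'];img=D['img']
def pca(m,n):
    q=P[m][:,:2]; c=q.mean(0); w,V=np.linalg.eigh(np.cov((q-c).T)); a=V[:,1]
    print(n,m.sum(),'c',c.round(4),'mid',((P[m].max(0)+P[m].min(0))/2).round(4),'ang',np.degrees(np.arctan2(a[1],a[0]))%180,'len',np.ptp((q-c)@a),'wid',np.ptp((q-c)@V[:,0]))
near=lambda x,y,rad:np.hypot(P[...,0]-x,P[...,1]-y)<rad
pca(near(.593,.131,.03)&(P[...,2]>.13)&(P[...,2]<.15),'wing')
pca(near(.593,.131,.03)&(P[...,2]>.108)&(P[...,2]<.15),'button')
pca(near(.484,-.146,.08)&(P[...,2]>.03)&(P[...,2]<.06),'handle')
b=img.astype(int); m=(b[...,2]>b[...,0]+40)&(P[...,2]<.015)
pca(m,'cover')
cnt=max(cv2.findContours(m.astype(np.uint8),cv2.RETR_EXTERNAL,2)[0],key=cv2.contourArea)
pts=np.array([P[p[0][1],p[0][0],:2] for p in cnt]); print(cv2.minAreaRect((pts*1000).astype(np.float32)), len(cnt))
y=(b[...,0]>b[...,2]+70)&near(.593,.131,.03)&(P[...,2]>.1); pca(y,'brass')
print(np.argwhere(y).min(0),np.argwhere(y).max(0))
```

```text
wing 260 c [0.5911 0.1295] mid [0.5914 0.13   0.1371] ang 157.4777893692443 len 0.026045533998115107 wid 0.010174826062245722
button 454 c [0.5882 0.1287] mid [0.5853 0.13   0.1258] ang 165.32819248805438 len 0.04491871155803633 wid 0.03156022593833975
handle 938 c [ 0.4799 -0.1444] mid [ 0.4795 -0.1453  0.0399] ang 111.12737423424592 len 0.09893562513122886 wid 0.015121538846805494
cover 14298 c [ 0.4777 -0.1486] mid [ 0.4726 -0.1491  0.003 ] ang 25.797497530063254 len 0.23864497582773098 wid 0.16253054287045307
((479.9085998535156, -149.05380249023438), (228.59698486328125, 149.869140625), 21.023815155029297) 115
brass 320 c [0.5922 0.1268] mid [0.5936 0.1274 0.122 ] ang 161.8889347626683 len 0.03202343290161061 wid 0.009264521575951435
[ 73 235] [101 249]
```

Run:
```python
from h import *
s=r.get_state();print(s['tcp_pos'],s['eef_rot'])
plan(s['tcp_pos'],[180,0,-25],[.592,.1305,.18],[180,0,-22.5])
plan(s['tcp_pos'],[180,0,-25],[.592,.1305,.117],[180,0,-22.5])
```

```text
[0.48270909 0.0898771  0.35342383] [-1.79988570e+02  8.59548950e-03 -2.49609129e+01]
travel [ 0.1638 -0.166   0.3468] dr [ 0.      0.     -0.0069] mm 208.9749879768062 deg 2.5000000000000018
travel [ 0.1638 -0.166   0.4728] dr [ 0.      0.     -0.0069] mm 263.61135733050025 deg 2.5000000000000018
```

Emit:
{"api": "jog_arm", "payload": {"travel": [[0.06,-0.06,0.08],[0.12,-0.12,0.16],[0.164,-0.166,0.22],[0.164,-0.166,0.28],[0.164,-0.166,0.28],[0.164,-0.166,0.28],[0.164,-0.166,0.28],[0.164,-0.166,0.28],[0.164,-0.166,0.28],[0.164,-0.166,0.28]], "dr": [[0,0,-0.007],[0,0,-0.007],[0,0,-0.007],[0,0,-0.007],[0,0,-0.007],[0,0,-0.007],[0,0,-0.007],[0,0,-0.007],[0,0,-0.007],[0,0,-0.007]], "claw": [1,1,1,1,1,1,1,1,1,1]}}

```text
time_s: 3.75
tcp_pos: [0.5923, 0.13, 0.2137]
eef_rot: [-180.0, -0.0, -22.5]
contact_force: [-0.3, -1.2, 0.3]
gripper_width: 0.0875
gripper_force: 0.0
```

Run:
```python
from h import *
for i in range(3): s=r.get_state();print(s['time_s'],s['tcp_pos'],s['eef_rot'])
c=cap('wrist'); save(c,'w2')
P=cloud(c)
for k,z in [('pin_tip',.13),('button_grip',.131),('seat',.104)]:
    for d in r.tip_of(k,'wrist')[:1]:
        u,v=d['at']; print(k,round(d['conf'],2),d['at'],atz(c,u,v,z).round(4),P[min(int(v),399),min(int(u),639)].round(3))
m=(np.hypot(P[...,0]-.592,P[...,1]-.131)<.03)&(P[...,2]>.128)&(P[...,2]<.15)
q=P[m][:,:2]*1000
print(m.sum(),cv2.minAreaRect(q.astype(np.float32)), q.mean(0))
for i in range(2): s=r.get_state();print(s['time_s'],s['tcp_pos'],s['eef_rot'])
```

```text
3.75 [0.59231992 0.13001906 0.21373629] [-1.79982541e+02 -1.35647397e-02 -2.24561394e+01]
3.75 [0.59231992 0.13001906 0.21373629] [-1.79982541e+02 -1.35647397e-02 -2.24561394e+01]
3.75 [0.59231992 0.13001906 0.21373629] [-1.79982541e+02 -1.35647397e-02 -2.24561394e+01]
button_grip 0.73 [314.7, 190.5] [0.5941 0.13   0.131 ] [0.597 0.129 0.142]
seat 0.92 [359.7, 273.1] [0.4986 0.1248 0.104 ] [0.619 0.107 0.32 ]
465 ((592.0691528320312, 130.12228393554688), (9.95180892944336, 26.222639083862305), 67.36511993408203) [593.23830362 129.57992522]
3.95 [0.59229073 0.13004322 0.21341783] [ 1.79996532e+02  4.35451580e-03 -2.24584808e+01]
3.95 [0.59229073 0.13004322 0.21341783] [ 1.79996532e+02  4.35451580e-03 -2.24584808e+01]
```

View pics/w2.png

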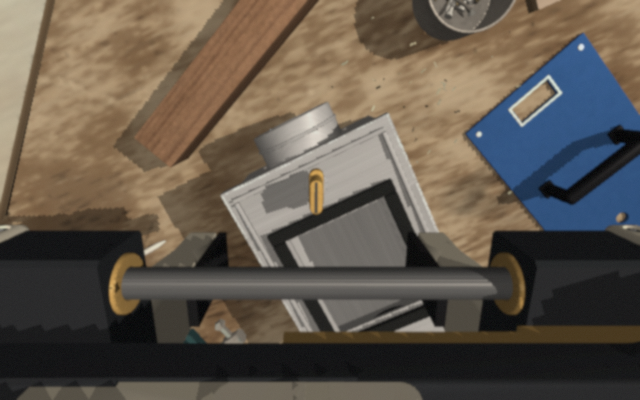

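The wing shows at (316,191), midway between the fingers and lined up with them. I'll descend 97 mm and pinch it.

Emit:
{"api": "jog_arm", "payload": {"travel": [[0,0,0.07],[0,0,0.14],[0.001,0,0.194],[0.001,0,0.194],[0.001,0,0.194],[0.001,0,0.194],[0.001,0,0.194],[0.001,0,0.194],[0.001,0,0.194],[0.001,0,0.194]], "dr": [[0,0,0],[0,0,0],[0,0,0],[0,0,0],[0,0,0],[0,0,0],[0,0,0],[0,0,0],[0,0,0],[0,0,0]], "claw": [1,1,1,0.6,0,0,0,0,0,0], "newtons": 15}}

```text
time_s: 5.2
tcp_pos: [0.5927, 0.1299, 0.1165]
eef_rot: [180.0, -0.0, -22.4]
contact_force: [-0.5, 0.5, -0.2]
gripper_width: 0.0228
gripper_force: 0.0
```

Emit:
{"api": "jog_arm", "payload": {"travel": [[0,0,0],[0,0,0],[0,0,0],[0,0,0],[0,0,0],[0,0,0],[0,0,0],[0,0,0],[0,0,0],[0,0,0]], "dr": [[0,0,0],[0,0,0],[0,0,0],[0,0,0.025],[0,0,0.05],[0,0,0.075],[0,0,0.1],[0,0,0.125],[0,0,0.15],[0,0,0.179]], "claw": [0,0,0,0,0,0,0,0,0,0]}}

```text
time_s: 6.45
tcp_pos: [0.5919, 0.1296, 0.1164]
eef_rot: [179.9, -0.0, -87.2]
contact_force: [-3.7, 0.9, 2.3]
gripper_width: 0.0092
gripper_force: 15.0
```

Emit:
{"api": "jog_arm", "payload": {"travel": [[0,0,0],[0,0,0],[0,0,0],[0,0,0],[0,0,0],[0,0,0],[0,0,-0.1],[0,0,-0.2],[0,0,-0.3],[0,0,-0.3]], "dr": [[0,0,0],[0,0,0],[0,0,0],[0,0,0],[0,0,0],[0,0,0],[0,0,0],[0,0,0],[0,0,0],[0,0,0]], "claw": [0,0,0.5,1,1,1,1,1,1,1]}}

```text
time_s: 7.7
tcp_pos: [0.595, 0.1305, 0.2715]
eef_rot: [-179.5, 0.2, -86.9]
contact_force: [-0.3, 0.7, -0.8]
gripper_width: 0.0833
gripper_force: 0.0
```

Run:
```python
from h import *
c=cap('wrist'); c=cap('wrist'); s=r.get_state();print(s['time_s'],s['tcp_pos'],s['eef_rot'])
save(c,'w3')
P=cloud(c); np.savez('w3.npz',P=P,img=c['pixels'])
for k,z in [('pin_tip',.13),('button_grip',.131),('cover_handle',.041),('seat',.104)]:
    for d in r.tip_of(k,'wrist')[:1]:
        u,v=d['at']; print(k,round(d['conf'],2),d['at'],atz(c,u,v,z).round(4),P[min(int(v),399),min(int(u),639)].round(3))
m=(np.hypot(P[...,0]-.592,P[...,1]-.131)<.03)&(P[...,2]>.128)&(P[...,2]<.15)
q=P[m][:,:2]*1000
print(m.sum(),cv2.minAreaRect(q.astype(np.float32)), q.mean(0))
```

```text
7.8 [0.5927771  0.13005873 0.26677898] [-1.79946381e+02  5.03066373e-02 -8.68859333e+01]
button_grip 0.65 [317.2, 173.8] [0.5936 0.1274 0.131 ] [0.594 0.124 0.142]
seat 0.87 [414.2, 172.3] [0.4958 0.1264 0.104 ] [0.468 0.146 0.008]
316 ((591.7882690429688, 130.13949584960938), (9.257424354553223, 26.539522171020508), 2.991469144821167) [591.79013357 128.81209992]
```

View pics/w3.png

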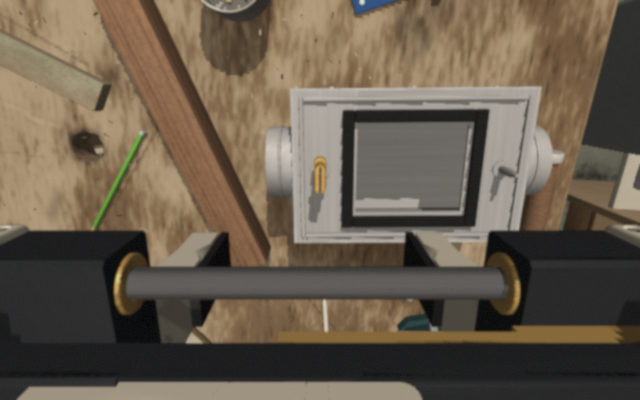

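The button now lies across the box at (320,175). The pin tip is near (497,170). Next I fit the box frame from depth.

Run:
```python
from h import *
D=np.load('w3.npz');P=D['P']
m=((P[...,2]>.094)&(P[...,2]<.112)&(np.abs(P[...,0]-.5)<.14)&(np.abs(P[...,1]-.126)<.1)).astype(np.uint8)
m=cv2.morphologyEx(m,cv2.MORPH_OPEN,np.ones((3,3),np.uint8))>0
print(cv2.minAreaRect((P[m][:,:2]*1000).astype(np.float32)))
for a in (0,.2,.5):
  q=P[m][:,:2]*1000; A=R.from_euler('z',3,degrees=True).as_matrix()[:2,:2]; w=q@A; 
  lo,hi=np.percentile(w,a,0),np.percentile(w,100-a,0); print(a,hi-lo,A@((lo+hi)/2))
# pin
p=(P[...,2]>.113)&(np.hypot(P[...,0]-.41,P[...,1]-.122)<.03); print('pin',p.sum(),P[p].mean(0) if p.any() else '',P[p].max(0))
p&=P[...,2]>.12; print(P[p].mean(0))
# handle estimate from all; plan to viewing cover
s=r.get_state(); print(s['tcp_pos'])
plan([.5925,.130,.2665],[180,0,-87],[.48,-.147,.25],[180,0,-70])
```

```text
((499.072509765625, 124.21504211425781), (241.48548889160156, 161.22772216796875), 3.5942177772521973)
0 [242.22351975 162.98866743] [499.25063792 124.56650064]
0.2 [239.53493149 160.67309972] [499.76080228 124.46605953]
0.5 [238.12145573 158.85750182] [499.8599306  124.35397851]
pin 95 [0.41007456 0.11780178 0.12200383] [0.41244535 0.12223733 0.13070719]
[0.40969405 0.11797214 0.12480068]
[0.592253   0.12967946 0.26510526]
travel [0.5415 0.2537 0.033 ] dr [ 0.      0.     -0.0472] mm 299.42862254634247 deg 17.0
```

Emit:
{"api": "jog_arm", "payload": {"travel": [[0.07,0.04,0],[0.14,0.07,0],[0.21,0.1,0],[0.28,0.13,0],[0.35,0.17,0],[0.42,0.2,0],[0.49,0.23,0],[0.54,0.253,0],[0.54,0.253,0],[0.54,0.253,0]], "dr": [[0,0,-0.005],[0,0,-0.01],[0,0,-0.015],[0,0,-0.02],[0,0,-0.03],[0,0,-0.04],[0,0,-0.05],[0,0,-0.05],[0,0,-0.05],[0,0,-0.05]], "claw": [1,1,1,1,1,1,1,1,1,1]}}

```text
time_s: 9.25
tcp_pos: [0.481, -0.1465, 0.266]
eef_rot: [180.0, 0.0, -68.9]
contact_force: [0.8, -0.1, -0.2]
gripper_width: 0.0877
gripper_force: 0.0
```

Run:
```python
from h import *
c=cap('wrist'); c=cap('wrist'); s=r.get_state();print(s['time_s'],s['tcp_pos'],s['eef_rot'],s['joints'][5])
save(c,'w4')
P=cloud(c); np.savez('w4.npz',P=P,img=c['pixels'])
for k,z in [('cover_handle',.041),('cover_under',0.)]:
    for d in r.tip_of(k,'wrist')[:1]:
        u,v=d['at']; print(k,round(d['conf'],2),d['at'],atz(c,u,v,z).round(4),P[min(int(v),399),min(int(u),639)].round(3))
m=(np.hypot(P[...,0]-.48,P[...,1]+.147)<.075)&(P[...,2]>.036)&(P[...,2]<.06)
q=P[m]*1000
print(m.sum(),cv2.minAreaRect(q[:,:2].astype(np.float32)), q.mean(0))
b=c['pixels'].astype(int); m=(b[...,2]>b[...,0]+40)&(P[...,2]<.015)
print(cv2.minAreaRect((P[m][:,:2]*1000).astype(np.float32)))
```

```text
9.35 [ 0.48127389 -0.14606169  0.26610504] [ 1.79965974e+02  1.05881954e-02 -6.88535699e+01] 15.612809623414995
cover_handle 0.66 [316.4, 159.3] [ 0.4812 -0.1472  0.041 ] [ 0.482 -0.148  0.048]
cover_under 0.76 [318.0, 152.4] [ 0.4798 -0.1494  0.    ] [ 0.483 -0.157  0.049]
996 ((478.1115417480469, -146.49365234375), (13.164076805114746, 99.07549285888672), 21.020662307739258) [ 479.10190959 -148.40941962   46.89222563]
((478.53094482421875, -145.9534912109375), (228.64060974121094, 148.923583984375), 20.97403335571289)
```

View pics/w4.png

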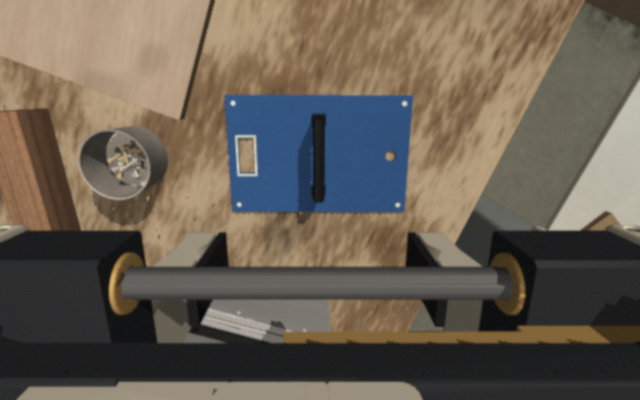

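The handle runs from (319,117) to (319,198), with the slot on the left at (246,155) and the hole at (390,156). The fingers are aligned with it.

Emit:
{"api": "jog_arm", "payload": {"travel": [[-0.001,0.005,0.09],[-0.001,0.005,0.18],[-0.001,0.005,0.27],[-0.001,0.005,0.36],[-0.001,0.005,0.44],[-0.001,0.005,0.487],[-0.001,0.005,0.487],[-0.001,0.005,0.487],[-0.001,0.005,0.487],[-0.001,0.005,0.487]], "dr": [[0,0,0],[0,0,0],[0,0,0],[0,0,0],[0,0,0],[0,0,0],[0,0,0],[0,0,0],[0,0,0],[0,0,0]], "claw": [0.5,0.5,0.5,0.5,0.5,0.5,0.4,0,0,0], "newtons": 45}}

```text
time_s: 10.7
tcp_pos: [0.4792, -0.147, 0.024]
eef_rot: [-179.9, -0.0, -68.9]
contact_force: [-3.5, 3.6, 30.1]
gripper_width: 0.0111
gripper_force: 19.6
```

Emit:
{"api": "jog_arm", "payload": {"travel": [[0,0,0],[0,0,0],[0,0,0],[0,0,0],[0,0,-0.06],[0,0,-0.14],[0,0,-0.22],[0,0,-0.3],[0,0,-0.36],[0,0,-0.36]], "dr": [[0,0,0],[0,0,0],[0,0,0],[0,0,0],[0,0,0],[0,0,0],[0,0,0],[0,0,0],[0,0,0],[0,0,0]], "claw": [0,0,0,0,0,0,0,0,0,0]}}

```text
time_s: 11.95
tcp_pos: [0.4801, -0.1471, 0.2061]
eef_rot: [-179.7, -0.1, -68.9]
contact_force: [0.2, 0.0, -0.4]
gripper_width: 0.0006
gripper_force: 0.0
```

Run:
```python
from h import *
c=cap('wrist'); c=cap('wrist'); s=r.get_state();print(s['time_s'],s['tcp_pos'],s['eef_rot'],s['gripper_width'],s['gripper_force'],s['contact_force'])
save(c,'w5')
P=cloud(c); np.savez('w5.npz',P=P,img=c['pixels'],T=T_tool(s))
# cover plate in the tool frame
b=c['pixels'].astype(int); m=(b[...,2]>b[...,0]+40)&(P[...,2]>.1)
T=T_tool(s); q=(P[m]-T[:3,3])@T[:3,:3]*1000
print(m.sum(),cv2.minAreaRect(q[:,:2].astype(np.float32)),q.mean(0))
A=np.c_[q[:,:2],np.ones(len(q))]; print('tilt',np.linalg.lstsq(A,q[:,2],rcond=None)[0])
plan(s['tcp_pos'],[180,0,-69],[.4998,.1242,.222],[180,0,-86.6])
```

```text
12.05 [ 0.4784267  -0.14688498  0.20325759] [-1.79930560e+02  2.58682669e-03 -6.89067376e+01] 0.0004838825131317474 0.0 [ 0.20477625  0.28290347 -0.24918224]
105 ((74.48064422607422, 0.03310185298323631), (0.0, 0.0), 0.0) [ 7.44806476e+01  3.31018539e-02 -1.82053012e+02]
tilt [-2.44385851e+00 -1.08613781e-03 -3.28119932e-02]
travel [-0.4908 -0.2342 -0.0375] dr [ 0.     -0.      0.0489] mm 272.571383976229 deg 17.599999999999998
```

View pics/w5.png

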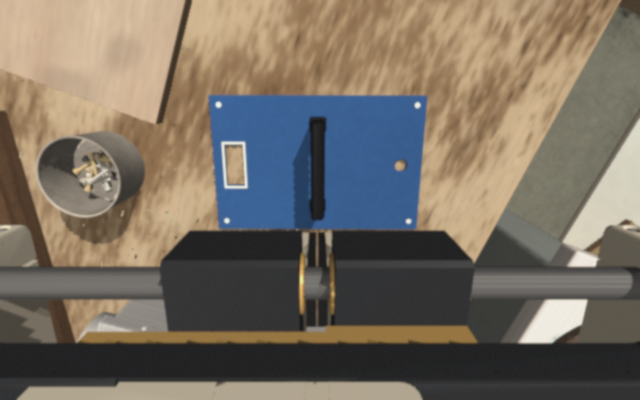

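The gripper came up empty at (317,240). The cover is still in place, with its handle at (317,165). I'll measure the handle again and check it before a second try.

Run:
```python
from h import *
D=np.load('w5.npz');P=D['P']
m=(np.hypot(P[...,0]-.48,P[...,1]+.147)<.075)&(P[...,2]>.03)&(P[...,2]<.06)
q=P[m]*1000
print(m.sum(),cv2.minAreaRect(q[:,:2].astype(np.float32)), q.mean(0),q.max(0))
b=D['img'].astype(int); m=(b[...,2]>b[...,0]+40)&(P[...,2]<.02)
print(cv2.minAreaRect((P[m][:,:2]*1000).astype(np.float32)),np.percentile(P[m][:,2],[5,50,95]))
D=np.load('w4.npz');P=D['P'];b=D['img'].astype(int); m=(b[...,2]>b[...,0]+40)&(P[...,2]<.02);print(np.percentile(P[m][:,2],[5,50,95]))
```

```text
1395 ((478.9642028808594, -147.17539978027344), (13.990997314453125, 98.16929626464844), 20.98999786376953) [ 480.16152364 -149.99216942   46.77354943] [502.01857029 -99.41624477  49.85549875]
((478.4650573730469, -145.7611541748047), (229.40972900390625, 149.68212890625), 20.859230041503906) [0.00236036 0.00363963 0.00492872]
[0.00223717 0.00360762 0.00500397]
```

Emit:
{"api": "jog_arm", "payload": {"travel": [[0,0,0],[0,0,0],[0,0,0],[0,0,0],[0,0,0.06],[0,0,0.14],[0,0,0.22],[0,0,0.3],[0,0,0.34],[0,0,0.36]], "dr": [[0,0,0],[0,0,0],[0,0,0],[0,0,0],[0,0,0],[0,0,0],[0,0,0],[0,0,0],[0,0,0],[0,0,0]], "claw": [0.6,0.6,0.6,0.6,0.6,0.6,0.6,0.6,0.6,0.6], "newtons": 20}}

```text
time_s: 13.3
tcp_pos: [0.478, -0.147, 0.0218]
eef_rot: [179.9, 0.0, -68.9]
contact_force: [-0.1, 0.4, 0.8]
gripper_width: 0.0526
gripper_force: 0.0
```

Emit:
{"api": "jog_arm", "payload": {"travel": [[0,0,0.012],[0,0,0.012],[0,0,0.012],[0,0,0.012],[0,0,0.012],[0,0,0.012],[0,0,0.012],[0,0,0.012],[0,0,0.012],[0,0,0.012]], "dr": [[0,0,0],[0,0,0],[0,0,0],[0,0,0],[0,0,0],[0,0,0],[0,0,0],[0,0,0],[0,0,0],[0,0,0]], "claw": [0.6,0.5,0.4,0.3,0.2,0,0,0,0,0]}}

```text
time_s: 14.55
tcp_pos: [0.4788, -0.147, 0.0172]
eef_rot: [-180.0, -0.0, -68.9]
contact_force: [-0.7, 0.4, 3.8]
gripper_width: 0.0137
gripper_force: 20.0
```

Emit:
{"api": "jog_arm", "payload": {"travel": [[0,0,0],[0,0,0],[0,0,0],[0,0,-0.02],[0,0,-0.04],[0,0,-0.06],[0,0,-0.08],[0,0,-0.1],[0,0,-0.1],[0,0,-0.1]], "dr": [[0,0,0],[0,0,0],[0,0,0],[0,0,0],[0,0,0],[0,0,0],[0,0,0],[0,0,0],[0,0,0],[0,0,0]], "claw": [0,0,0,0,0,0,0,0,0,0], "newtons": 40}}

```text
time_s: 15.8
tcp_pos: [0.4784, -0.147, 0.0668]
eef_rot: [180.0, 0.0, -68.9]
contact_force: [-0.8, -1.1, -4.9]
gripper_width: 0.0137
gripper_force: 40.0
```

Emit:
{"api": "jog_arm", "payload": {"travel": [[0,0,-0.04],[0,0,-0.1],[0,0,-0.16],[0,0,-0.2],[0,0,-0.24],[0,0,-0.25],[0,0,-0.25],[0,0,-0.25],[0,0,-0.25],[0,0,-0.25]], "dr": [[0,0,0],[0,0,0],[0,0,0],[0,0,0],[0,0,0],[0,0,0],[0,0,0],[0,0,0],[0,0,0],[0,0,0]], "claw": [0,0,0,0,0,0,0,0,0,0]}}

```text
time_s: 17.05
tcp_pos: [0.4784, -0.147, 0.1915]
eef_rot: [180.0, 0.0, -68.9]
contact_force: [-1.0, -0.1, -3.9]
gripper_width: 0.0136
gripper_force: 40.0
```

Run:
```python
from h import *
c=cap('wrist'); s=r.get_state();print(s['time_s'],s['tcp_pos'],s['eef_rot'],s['gripper_width'],s['contact_force'],s['moment'])
save(c,'w6')
P=cloud(c); T=T_tool(s); np.savez('w6.npz',P=P,img=c['pixels'],T=T)
b=c['pixels'].astype(int); Q=(P-T[:3,3])@T[:3,:3]*1000
m=(b[...,2]>b[...,0]+40)&(Q[...,2]>-5)&(Q[...,2]<40)
q=Q[m]; print(m.sum(),cv2.minAreaRect(q[:,:2].astype(np.float32)),q.mean(0))
A=np.c_[q[:,:2],np.ones(len(q))]; k=np.linalg.lstsq(A,q[:,2],rcond=None)[0]; k=np.linalg.lstsq(A[abs(A@k-q[:,2])<3],q[abs(A@k-q[:,2])<3,2],rcond=None)[0]; print('tilt',k, 'z range cols',np.percentile(q,[1,99],0))
plan(s['tcp_pos'],[180,0,-69],[.4998,.1242,s['tcp_pos'][2]],[180,0,-86.6])
```

```text
17.1 [ 0.47847773 -0.14697971  0.1916464 ] [ 1.79970351e+02  9.61337781e-03 -6.88901231e+01] 0.01364101357749805 [ 0.43254904 -0.22950824 -4.15631239] [ 0.04553745 -0.05828611  0.00995255]
50731 ((0.45497894287109375, 0.14658355712890625), (147.62498474121094, 231.6412353515625), 0.10474606603384018) [37.92903639  4.08872456 13.70228197]
tilt [2.79056030e-04 2.79723637e-04 1.36919432e+01] z range cols [[ -14.57044293 -112.67184671   12.18889208]
 [  73.51517564  113.45393596   15.20714657]]
travel [-0.4911 -0.2342 -0.    ] dr [ 0.     -0.      0.0489] mm 272.016684871361 deg 17.599999999999998
```

View pics/w6.png

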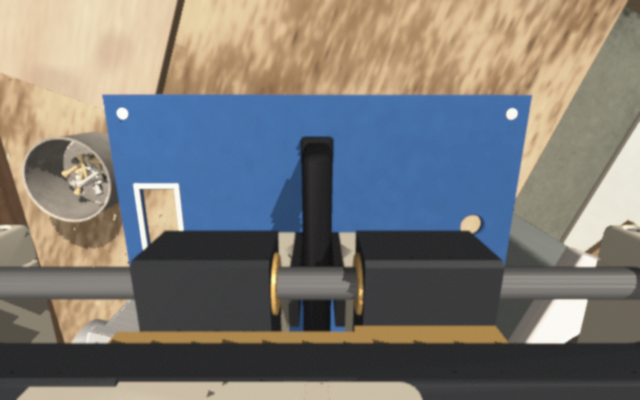

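The cover is held level and square. Its slot is at (160,215), its hole at (471,224), and its centre is within 1 mm of the tool axis. I'll carry it over the box.

Emit:
{"api": "jog_arm", "payload": {"travel": [[-0.05,-0.023,0],[-0.11,-0.053,0],[-0.17,-0.083,0],[-0.24,-0.115,0],[-0.31,-0.148,0],[-0.38,-0.181,0],[-0.44,-0.21,0],[-0.48,-0.229,0],[-0.491,-0.234,0],[-0.491,-0.234,0]], "dr": [[0,0,0.005],[0,0,0.011],[0,0,0.017],[0,0,0.024],[0,0,0.031],[0,0,0.038],[0,0,0.044],[0,0,0.049],[0,0,0.049],[0,0,0.049]], "claw": [0,0,0,0,0,0,0,0,0,0]}}

```text
time_s: 18.35
tcp_pos: [0.4992, 0.1242, 0.1918]
eef_rot: [180.0, -0.0, -86.5]
contact_force: [0.9, 0.1, -4.7]
gripper_width: 0.0133
gripper_force: 40.0
```

Run:
```python
from h import *
c=cap('wrist'); c=cap('wrist'); s=r.get_state();print(s['time_s'],s['tcp_pos'],s['eef_rot'],s['gripper_width'],s['contact_force'])
save(c,'w7')
plan(s['tcp_pos'],s['eef_rot'],[.4998,.1242,s['tcp_pos'][2]],[180,0,-86.6])
P=cloud(c); T=T_tool(s); np.savez('w7.npz',P=P,img=c['pixels'],T=T,cT=c['T'],k=[c['fx'],c['cx'],c['cy']])
# what shows through slot (+x end) and hole
B=np.array([.4998,.1242]); a=np.radians(3.4); X=np.array([np.cos(a),np.sin(a)])
for n,sg in (('button',1),('pin',-1)):
    ctr=B+sg*.092*X; d=np.hypot(P[...,0]-ctr[0],P[...,1]-ctr[1]); m=(d<.03)&(P[...,2]<.155)&(P[...,2]>.112)
    print(n,ctr,m.sum(),P[m].mean(0) if m.any() else '')
c=cap('side'); save(c,'s2')
t=cap('top'); save(t,'t2')
```

```text
18.45 [0.49915563 0.12352809 0.19191473] [ 1.79985038e+02 -1.30849756e-02 -8.65348332e+01] 0.013186922280023435 [-0.01580976  0.29592464 -4.33036237]
travel [-0.0013 -0.0014 -0.    ] dr [ 0.     -0.      0.0002] mm 0.9309572042809702 deg 0.06812896714534174
button [0.59163806 0.12965619] 0 
pin [0.40796194 0.11874381] 0
```

View pics/w7.png

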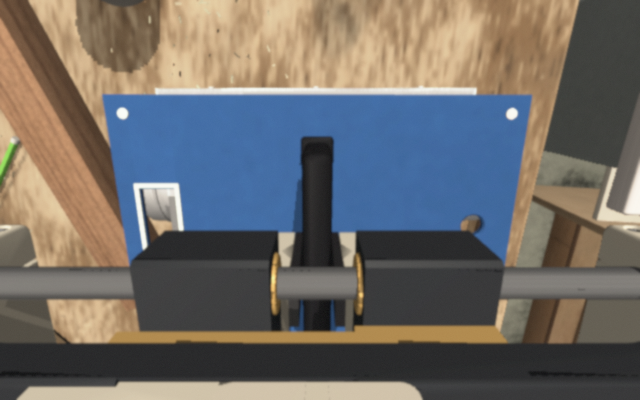

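Emit:
{"api": "jog_arm", "payload": {"travel": [[-0.001,-0.002,0],[-0.001,-0.002,0.012],[-0.001,-0.002,0.024],[-0.001,-0.002,0.036],[-0.001,-0.002,0.048],[-0.001,-0.002,0.06],[-0.001,-0.002,0.07],[-0.001,-0.002,0.078],[-0.001,-0.002,0.084],[-0.001,-0.002,0.084]], "dr": [[0,0,0],[0,0,0],[0,0,0],[0,0,0],[0,0,0],[0,0,0],[0,0,0],[0,0,0],[0,0,0],[0,0,0]], "claw": [0,0,0,0,0,0,0,0,0,0]}}

```text
time_s: 19.8
tcp_pos: [0.5002, 0.1247, 0.1498]
eef_rot: [180.0, -0.0, -86.5]
contact_force: [-0.6, -0.2, -4.5]
gripper_width: 0.013
gripper_force: 40.0
```

Emit:
{"api": "jog_arm", "payload": {"travel": [[0,0,0.003],[0,0,0.006],[0,0,0.009],[0,0,0.012],[0,0,0.015],[0,0,0.018],[0,0,0.021],[0,0,0.024],[0,0,0.024],[0,0,0.024]], "dr": [[0,0,0],[0,0,0],[0,0,0],[0,0,0],[0,0,0],[0,0,0],[0,0,0],[0,0,0],[0,0,0],[0,0,0]], "claw": [0,0,0,0,0,0,0,0,0,0]}}

```text
time_s: 21.05
tcp_pos: [0.5003, 0.1247, 0.138]
eef_rot: [-180.0, -0.0, -86.5]
contact_force: [-0.5, -0.0, -4.7]
gripper_width: 0.0139
gripper_force: 40.0
```

Emit:
{"api": "jog_arm", "payload": {"travel": [[0,0,0.003],[0,0,0.006],[0,0,0.009],[0,0,0.012],[0,0,0.015],[0,0,0.018],[0,0,0.021],[0,0,0.024],[0,0,0.024],[0,0,0.024]], "dr": [[0,0,0],[0,0,0],[0,0,0],[0,0,0],[0,0,0],[0,0,0],[0,0,0],[0,0,0],[0,0,0],[0,0,0]], "claw": [0,0,0,0,0,0,0,0,0,0]}}

```text
time_s: 22.3
tcp_pos: [0.5003, 0.1248, 0.126]
eef_rot: [-180.0, -0.0, -86.5]
contact_force: [-0.4, -0.2, -4.8]
gripper_width: 0.0136
gripper_force: 40.0
```

Emit:
{"api": "jog_arm", "payload": {"travel": [[0,0,0.002],[0,0,0.004],[0,0,0.006],[0,0,0.008],[0,0,0.01],[0,0,0.011],[0,0,0.011],[0,0,0.011],[0,0,0.011],[0,0,0.011]], "dr": [[0,0,0],[0,0,0],[0,0,0],[0,0,0],[0,0,0],[0,0,0],[0,0,0],[0,0,0],[0,0,0],[0,0,0]], "claw": [0,0,0,0,0,0,0,0,0,0], "newtons": 58}}

```text
time_s: 23.55
tcp_pos: [0.5005, 0.1248, 0.1215]
eef_rot: [-179.9, 0.0, -86.5]
contact_force: [-4.7, -0.4, 9.4]
gripper_width: 0.0131
gripper_force: 58.0
```

Emit:
{"api": "jog_arm", "payload": {"travel": [[0,0.001,0.001],[0,0.002,0.002],[0,0.002,0.003],[0,0.002,0.004],[0,0.002,0.004],[0,0.002,0.004],[0,0.002,0.004],[0,0.002,0.004],[0,0.002,0.004],[0,0.002,0.004]], "dr": [[0,0,0],[0,0,0],[0,0,0],[0,0,0],[0,0,0],[0,0,0],[0,0,0],[0,0,0],[0,0,0],[0,0,0]], "claw": [0,0,0,0,0,0,0,0,0,0]}}

```text
time_s: 24.8
tcp_pos: [0.5005, 0.1248, 0.1211]
eef_rot: [-179.8, 0.0, -86.5]
contact_force: [-7.9, -0.4, 19.6]
gripper_width: 0.0135
gripper_force: 58.0
```

Run:
```python
from h import *
c=cap('wrist'); s=r.get_state();print(s['time_s'],s['tcp_pos'],s['eef_rot'],s['gripper_width'],s['contact_force'],s['moment'])
P=cloud(c); T=T_tool(s); b=c['pixels'].astype(int); Q=(P-T[:3,3])@T[:3,:3]*1000
m=(b[...,2]>b[...,0]+40)&(Q[...,2]>-5)&(Q[...,2]<40); q=Q[m]
A=np.c_[q[:,:2],np.ones(len(q))]; k=np.linalg.lstsq(A,q[:,2],rcond=None)[0]; k=np.linalg.lstsq(A[abs(A@k-q[:,2])<3],q[abs(A@k-q[:,2])<3,2],rcond=None)[0]
print('tilt',k,cv2.minAreaRect(q[:,:2].astype(np.float32)),'top z',np.median(P[m][:,2]))
print(cv2.minAreaRect((P[m][:,:2]*1000).astype(np.float32)))
t=cap('side'); cv2.imwrite('pics/f.png',np.hstack([cv2.resize(t['pixels'][170:300,250:400,::-1],None,fx=2.6,fy=2.6),cv2.resize(c['pixels'][:,:,::-1],(400,338))]))
```

```text
24.85 [0.50049774 0.12483276 0.12106024] [-1.79817535e+02  1.67280182e-02 -8.64693599e+01] 0.01313863144179937 [-7.22883256 -1.70755836 20.16429418] [-0.48009401  2.67599808  0.01908078]
tilt [ 2.05754509e-04 -3.63793074e-03  1.34355656e+01] ((0.4331817626953125, 0.49524688720703125), (230.87847900390625, 147.24996948242188), 89.95206451416016) top z 0.10760551764160436
((500.07666015625, 124.37657165527344), (230.8786163330078, 147.2506103515625), 3.57861590385437)
```

View pics/f.png

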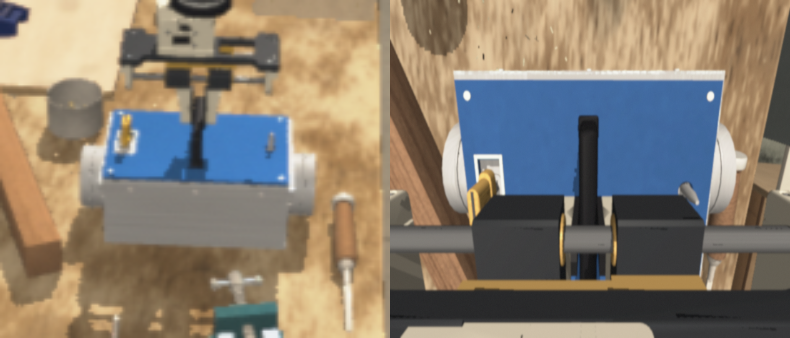

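The side crop shows the cover flush on the box, with the button through the slot at (127,133) and the pin through the hole at (270,145). The measured top is 107.6 mm against an expected 108 mm, tilt is 0.004 rad, and it is centred. I'm handing in.

```bash
python3 -c "
from plant import r
print(r.close_job()); s=r.get_state(); print(s['time_s'],s['tcp_pos'],s['contact_force'])"
```

```text
the job is handed in; nothing more can be done
None
the job is handed in; nothing more can be done
```

The job is handed in with the cover held pressed fully home (about 20 N) over the turned button and the pin; the first grip on the handle slipped off and the second held, and no verdict was returned.

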